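Spin the dish turntable and stop it on the pointer

TASK

With closed fingertips, flick the Petri-dish turntable so that it spins at a lively pace, and let it run untouched for at least three seconds to show that it turns freely. Then brake the turning disc with a fingertip so that its upright pin stops in line with the pointer on the stand, and finish holding the disc there: the program ends with the fingertip still pressing lightly down on the top of the disc. Only touch and push: the turntable must not be lifted or shoved along the bench, and the vial, stopper and beaker beside it stay where they are.

Things in the scene. Friction and masses are not known exactly. Their poses are not given: they have to be found in the camera images.
- stand: Heavy loose stand (3 kg): grey round foot 176 mm across. Origin at the centre of its underside, under the disc's axis. Pointer on its local -x side: 12 mm post outside the disc's rim, 108 mm from the axis, with a steel lozenge head 20 mm corner to corner, one corner towards the axis, top 44 mm above the worktop. Nothing of the stand rises above the disc's top.
- disc: Aluminium disc with a thin rubber mat, 190 mm wide, 10 mm thick, about 0.3 kg, turning endlessly both ways about the upright axis; flicked, it hardly slows within half a minute. Origin on the axis at its underside; its top is 45 mm above the worktop. In its middle a fixed closed Petri dish, 63 mm wide, 13 mm high, and three 9 mm high clips; beyond 40 mm from the axis the top is bare but for one upright pin, at local -x.
- pin (a point): Foot of the upright round pin on the disc's top, 75 mm from the axis, turning with the disc. Pin 10 mm thick, in a soft white sleeve, 35 mm high above the disc's top, with a 16 mm wide, 3 mm high collar at its foot. Flick it from either side; it rebounds from a finger held in its way, while pressing on the mat brakes at once. Starts anywhere round the circle but near the pointer.
- pointer (a point): The mark: point fixed to the stand on the line from the axis to the pointer's head, 75 mm from the axis, level with the disc's top; the pin's foot is exactly here when in line with the pointer.
- vial: Small closed screw vial, 23 mm across, 48 mm high, standing loose beside the turntable, to be left alone. Origin at the centre of its underside.
- stopper: Rubber stopper, 26 mm across and high, standing loose beside the turntable, to be left alone. Origin at the centre of its underside.
- beaker: Empty plastic beaker, 64 mm across, 78 mm high, standing loose beside the turntable, to be left alone. Origin at the centre of its underside.

How it is judged:
On the way:
1. the disc spins on its own, untouched, faster than 0.5 rad/s, for three seconds on end (angular speed of disc above 0.5 rad/s and contact force between each of the arm, the fingers and disc below 0.03 N), for 2.9 s.
At the end, for the whole second after the job is handed in: The disc stands still (under 0.06 rad/s) with the foot of its pin within 9 mm of the point in line with the pointer, and the fingers hold it with more than 0.4 N; the stand, vial, stopper and beaker are within 20 mm of where they were (horizontal distance between pin and pointer below 0.009 m and angular speed of disc below 0.06 rad/s and contact force between the fingers and disc above 0.4 N and distance of each of stand, vial, stopper, beaker from where it was at the start of the episode below 0.02 m and angle between stand's own z axis and vertical below 0.05 rad); the arm keeps its last pose, push and grip.
It fails at once if the turntable is lifted, tipped or shoved more than 20 mm (distance of stand from where it was at the start of the episode above 0.02 m or height (world z) of stand above 0.008 m or angle between stand's own z axis and vertical above 0.1 rad).
It fails at once if the vial, stopper or beaker is lifted, knocked over or moved more than 20 mm (distance of any of vial, stopper, beaker from where it was at the start of the episode above 0.02 m or angle between any of vial, stopper, beaker's own z axis and vertical above 0.4 rad).
It also fails if it takes over 51 s, if anything falls off the work surface, if the arm or the gripper's body presses on something with over 40 N, if the wrist force passes 120 N, or if a joint passes its speed limit or range.

ROBOT

A 7-joint arm with a two-finger parallel gripper is mounted at the origin on a cart in front of the work surface, level with it; the furniture and walls round the work are solid. World frame = base frame: x ahead of the robot, y to its left, z up, the work surface at z = 0. Lengths are in m, angles in rad, forces in N, time in s.
With the tool pointing down it reaches from about 0.4 to 0.85 m from the base axis. Payload 4.5 kg.
Tool frame: the origin (TCP) lies at the very end of the fingers, on their centre line; the grasp point (between the pads) lies 19 mm behind it (tcp_to_grasp is the z of the grasp point in the tool frame, in m); z points along the fingers, y is the line along which they close (so a half turn about z gives the same grasp; the last joint's range is limited). The gripper opens to 88 mm and grips with 3 to 60 N. Pads are 18 mm wide; open, the fingers measure 123 mm over their backs; the gripper's body (75 mm by 187 mm) begins 45 mm behind the grasp point.
Start: joints at [1.156, 0.689, -0.195, 1.565, 0.157, 0.902, -0.215], TCP at [0.271, -0.563, 0.239] pointing down, gripper open.
Joint ranges: [-3.01, 3.01], [-0.46, 2.08], [-1.47, 1.51], [0.13, 2.56], [-1, 4.14], [0.04, 2.09], [-2.66, 2.66]. Speed limits (rad/s): [2.57, 2.57, 3.14, 3.14, 3.14, 3.14, 3.14].

INTERFACE

Orientations are given as a unit quaternion [x, y, z, w].
In Python, from plant import * gives the robot as it stands. The module is installed in compiled form; this text tells all that it offers.
- The arm moves only by the shell command python3 -m jog 'ROWS' [OPENING] [FORCE]. ROWS is JSON, a list that holds one entry, the list of rows, each a list of 6 numbers: the shift along the tool's x, y, z in m, then the turn, a rotation vector about the tool's x, y, z in rad. In form: [[[dx, dy, dz, ax, ay, az], ...]]. A call has 1 to 12 rows; each row shifts and turns the commanded pose from where the row before left it, along the tool's axes as they then stand; what a row does not reach is not made up. A row lasts 1/8 s, in which the tool goes at most 62.5 mm and 10.7 degrees, less where a joint would pass 70% of its speed; a pose out of reach is approached as far as the arm can. A call with a gripper value outside its range is refused whole. OPENING is the finger opening in m, from 0 to 0.0881, set as the call begins (- or left out, the last holds). The fingers move at their own pace and stop on an object; FORCE is the grip in N (left out, the last holds). Time passes only in rows, so rows that do not move let the fingers close. It gives the time, the measured TCP pose, the force, the opening and the grip force at its end, in the units of the state.
- get_state(): the state, without advancing time (a new reading comes with each control period).
- snapshot(name): name is "scene" or "top"; returns a dict with "frame" (384x512x3 uint8, red, green, blue), "mtx" (3x3 intrinsics, pixels), "D" ([k1, k2, p1, p2, k3] as OpenCV has them; the pictures are not rectified), "xyz" and "orientation" of the camera in the world. Camera axes: x right, y down, z forward; pixel columns grow to the right and rows downward; lengths in m; the calibration is good to about 2 mm. A picture is of the moment at which its call begins. There is no depth.
- finish_job(): hands the job in; it is judged then, once.
The state is a dict: "clock": time; "q": joint angles; "qd": joint speeds; "joint_torque": joint torques, N m; "tool_pos": TCP position; "eef_rot": TCP orientation; "contact_force": force on the tool from outside, world axes, zero at the start; "moment": the same for the moment, N m; "opening": opening from 0.0 (shut) to 1.0 (fully open); "finger_force": force on a finger pad.
Only numpy, scipy, OpenCV 4.12 (cv2) and the standard library are available. Lean on these libraries where they do the work, as an engineer would, in place of code of your own. Each camera call takes 0.05 s, during which the arm holds its last target. There are 200 camera calls.

## Working session

There is one attempt and no reset: what is moved stays moved. The work goes in short steps, Python scripts to look and compute and a shell command to move; the robot and the scene stay as the last step left them, time stands still between calls to the robot, and variables do not carry over. Pictures are saved under pics/ and viewed, at most 10 in all, crops included, and the job is handed in when it is done.

```bash
mkdir -p pics; cat > h.py <<'E'
from plant import *
import numpy as np, cv2
from scipy.spatial.transform import Rotation as R
def snap(n,f=None):
    s=snapshot(n)
    if f: cv2.imwrite('pics/'+f,cv2.cvtColor(s['frame'],cv2.COLOR_RGB2BGR))
    return s
def ray(s,uv):
    p=cv2.undistortPoints(np.array([[uv]],float),np.array(s['mtx']),np.array(s['D']))[0,0]
    o=np.array(s['orientation']); Rm=R.from_quat(o).as_matrix() if o.size==4 else o
    return np.array(s['xyz']),Rm@np.array([p[0],p[1],1])
def at(s,uv,z):
    c,d=ray(s,uv); return c+d*(z-c[2])/d[2]
def proj(s,P):
    o=np.array(s['orientation']); Rm=R.from_quat(o).as_matrix() if o.size==4 else o.reshape(3,3)
    P=(np.atleast_2d(P)-np.array(s['xyz']))@Rm
    return cv2.projectPoints(P,np.zeros(3),np.zeros(3),np.array(s['mtx']),np.array(s['D']))[0][:,0]
E
python3 - <<'E'
from h import *
a=snap('top','top1.png'); b=snap('scene','scene1.png')
for s in(a,b): print(s['xyz'],s['orientation'],s['mtx'])
st=get_state(); print(st); print(R.from_quat(st['eef_rot']).as_matrix().round(3))
E
```

```text
[0.45456506 0.01457968 1.08229564] [-0.69739128  0.71293818 -0.03778463  0.06274445] [[482.91150257   0.         255.7785813 ]
 [  0.         482.91150257 196.51375414]
 [  0.           0.           1.        ]]
[0.25159427 0.61499603 0.56906365] [-0.23045217  0.86480677 -0.43005774  0.11853856] [[373.66681144   0.         251.8711381 ]
 [  0.         373.66681144 192.62052692]
 [  0.           0.           1.        ]]
{'clock': 0.1, 'q': array([ 1.15579323,  0.68987721, -0.19453491,  1.5662163 ,  0.15729687,
        0.90250585, -0.21510915]), 'qd': array([ 0.00026594, -0.00222694, -0.00045944, -0.00396257, -0.00100621,
       -0.00035359,  0.00046523]), 'joint_torque': array([-3.77033241e-03, -5.28507578e+01, -1.27196755e+00, -1.53839815e+01,
       -5.26132411e-02,  1.94199856e-03,  1.17570218e-05]), 'tool_pos': array([ 0.27090678, -0.5626178 ,  0.23801122]), 'eef_rot': array([ 9.74918928e-01,  2.22558829e-01, -2.32277799e-04, -7.73654414e-04]), 'contact_force': array([ 0.01264018, -0.30294136,  0.91360772]), 'moment': array([ 0.01961433,  0.02797365, -0.00411873]), 'finger_force': 0.0, 'opening': 0.9994577995639533}
[[ 0.901  0.434 -0.001]
 [ 0.434 -0.901  0.001]
 [-0.    -0.002 -1.   ]]
```

View pics/top1.png

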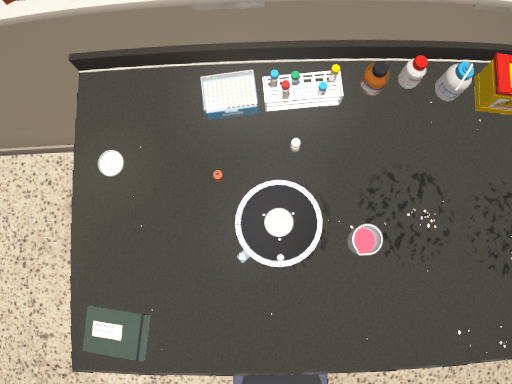

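View pics/scene1.png

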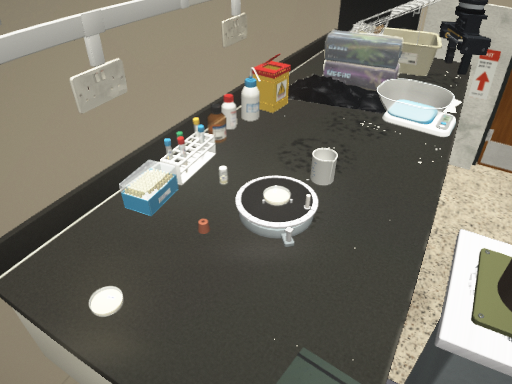

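The top picture shows the disc centred near (279,223), the pin near (281,258), the pointer at (242,257), the vial at (296,145), the stopper at (217,174) and the beaker at (366,240). The scene picture agrees.

```bash
cat >> h.py <<'E'
def fitdisc(s):
    g=cv2.cvtColor(s['frame'],cv2.COLOR_RGB2GRAY)
    m=(g>140).astype(np.uint8); m[:165]=0;m[285:]=0;m[:,:225]=0;m[:,335:]=0
    return m
E
python3 - <<'E'
from h import *
s=snap('top'); f=s['frame']
im=cv2.resize(f[165:285,220:400],None,fx=4,fy=4,interpolation=cv2.INTER_CUBIC)
cv2.imwrite('pics/crop1.png',cv2.cvtColor(im,cv2.COLOR_RGB2BGR))
for n,uv,z in [('disc',(279,223),.045),('ptr',(242,257),.044),('pintop',(281,258),.08),('vial',(296,142),.048),('stop',(217,174),.026),('beak',(366,240),.07),('dish',(279,222),.058)]:
    print(n,at(s,uv,z).round(3))
E
```

```text
disc [0.545 0.001 0.045]
ptr [0.473 0.082 0.044]
pintop [ 0.469 -0.001  0.08 ]
vial [ 0.722 -0.041  0.048]
stop [0.659 0.136 0.026]
beak [ 0.502 -0.181  0.07 ]
dish [0.546 0.001 0.058]
```

View pics/crop1.png

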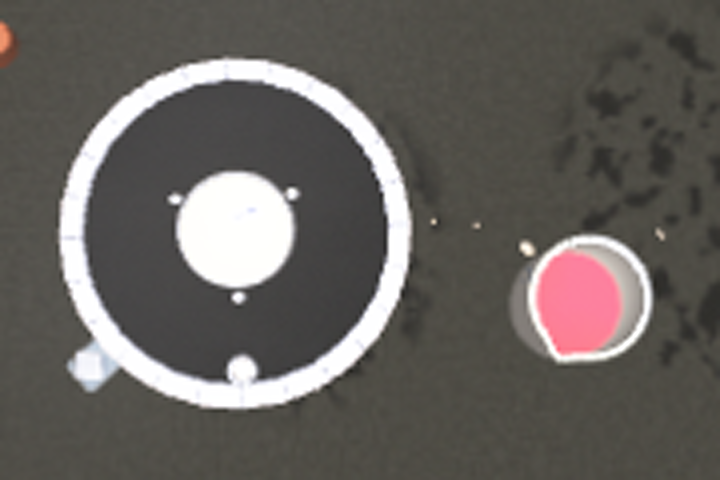

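```bash
python3 -m jog '[[[0,0,0,0,0,0.15],[0,0,0,0,0,0.15],[0,0,0,0,0,0.15]]]' 0 10; python3 -m jog '[[[0.02,-0.046,0.004,0,0,0],[0.02,-0.046,0.004,0,0,0],[0.02,-0.046,0.004,0,0,0],[0.02,-0.046,0.004,0,0,0],[0.02,-0.046,0.004,0,0,0],[0.02,-0.046,0.004,0,0,0],[0.02,-0.046,0.004,0,0,0],[0.02,-0.046,0.004,0,0,0],[0.02,-0.046,0.004,0,0,0],[0.02,-0.046,0.004,0,0,0],[0,0,0,0,0,0],[0,0,0,0,0,0]]]'; python3 -c "
from h import *
s=get_state();print(R.from_quat(s['eef_rot']).as_matrix().round(3))"
```

```text
clock: 0.52
tool_pos: [0.2711, -0.5628, 0.2384]
eef_rot: [1.0, -0.003, -0.0, -0.0]
contact_force: [0.1, 0.1, -0.2]
opening: 0.683
finger_force: 0.0
clock: 2.02
tool_pos: [0.4713, -0.1038, 0.1986]
eef_rot: [1.0, -0.001, -0.0, 0.0]
contact_force: [0.2, -1.3, -0.2]
opening: 0.008
finger_force: 0.0
[[ 1.    -0.001 -0.001]
 [-0.001 -1.    -0.001]
 [-0.001  0.001 -1.   ]]
```

```bash
python3 -m jog '[[[0,-0.012,0.035,0,0,0],[0,-0.012,0.035,0,0,0],[0,-0.012,0.035,0,0,0],[0,-0.012,0.035,0,0,0],[0,0,0,0,0,0],[0,0,0,0,0,0]]]'; python3 -c "
from h import *
snap('top','t2.png')
a=snap('scene')['frame'][140:270,200:360]
cv2.imwrite('pics/s2.png',cv2.cvtColor(cv2.resize(a,None,fx=4,fy=4),cv2.COLOR_RGB2BGR))"
```

```text
clock: 2.78
tool_pos: [0.472, -0.0571, 0.0596]
eef_rot: [1.0, -0.002, 0.0, 0.001]
contact_force: [-0.4, -0.4, -1.0]
opening: 0.005
finger_force: 0.0
```

View pics/s2.png

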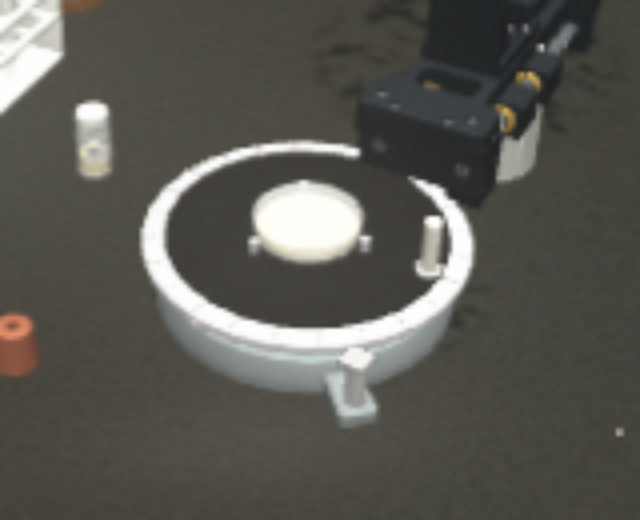

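View pics/t2.png

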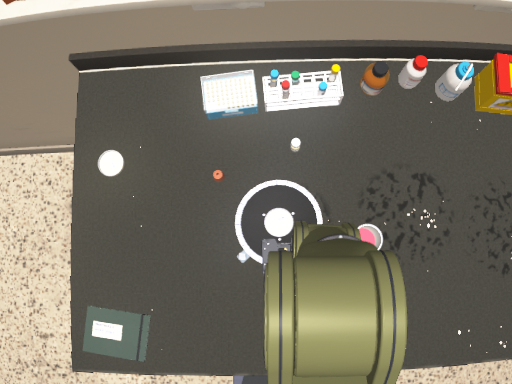

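```bash
cat >> h.py <<'E'
AX=np.array([.5455,.001])
def pinpts(th,z0=.052,z1=.080,n=8):
    th=np.atleast_1d(th); z=np.linspace(z0,z1,n)
    return np.array([[AX[0]+.075*np.cos(t),AX[1]+.075*np.sin(t),k] for t in th for k in z])
def track(N=12):
    """N scene frames with arm still -> times, pin angles (deg), score"""
    fr=[];ts=[]
    for _ in range(N):
        ts.append(get_state()['clock']); s=snapshot('scene'); fr.append(cv2.cvtColor(s['frame'],cv2.COLOR_RGB2GRAY).astype(np.float32))
    bg=np.median(fr,0); ths=np.radians(np.arange(0,360,1.))
    uv=proj(s,pinpts(ths)).astype(np.float32)
    out=[]
    for t,f in zip(ts,fr):
        d=cv2.GaussianBlur(f-bg,(3,3),0)
        sc=cv2.remap(d,uv[:,0].reshape(360,8),uv[:,1].reshape(360,8),1).mean(1)
        i=int(sc.argmax()); out.append((round(t,3),i,round(float(sc[i]),0)))
    return out
E
python3 -m jog '[[[0,-0.01,0,0,0,0],[0,-0.01,0,0,0,0],[0,-0.01,0,0,0,0],[0,-0.01,0,0,0,0],[0,-0.01,0,0,0,0],[0,-0.01,0,0,0,0],[0,0,0,0,0,0],[0,0,-0.02,0,0,0],[0,0,-0.02,0,0,0]]]'
python3 -c "
from h import *
print(track(14))"
```

```text
clock: 4.0
tool_pos: [0.4716, 0.0041, 0.099]
eef_rot: [1.0, -0.001, -0.0, 0.0]
contact_force: [0.9, 0.9, -0.1]
opening: 0.007
finger_force: 0.0
[(4.0, 124, 126.0), (4.05, 120, 127.0), (4.1, 116, 128.0), (4.15, 112, 127.0), (4.2, 108, 127.0), (4.25, 104, 127.0), (4.3, 100, 125.0), (4.35, 96, 130.0), (4.4, 92, 129.0), (4.45, 88, 129.0), (4.5, 84, 127.0), (4.55, 80, 126.0), (4.6, 76, 130.0), (4.65, 72, 130.0)]
```

```bash
python3 -m jog '[[[0.025,0.001,0,0,0,0],[0.025,0.001,0,0,0,0],[0.025,0.001,0,0,0,0],[0.025,0,0,0,0,0],[0.025,0,0,0,0,0],[0,0,0,0,0,0],[0,0,0,0,0,0],[0,0,0,0,0,0],[0,0,0,0,0,0],[0,0,0,0,0,0],[0,0,0,0,0,0],[0,0,0,0,0,0]]]'; python3 -m jog '[[[0,0,0,0,0,0],[0,0,0,0,0,0],[0,0,0,0,0,0],[0,0,0,0,0,0],[0,0,0,0,0,0],[0,0,0,0,0,0],[0,0,0,0,0,0],[0,0,0,0,0,0]]]' |head -2
python3 -c "
from h import *
t=track(24);print(t)
s=snap('scene')
f=s['frame'][140:270,200:360]; cv2.imwrite('pics/s3.png',cv2.cvtColor(cv2.resize(f,None,fx=4,fy=4,interpolation=2),cv2.COLOR_RGB2BGR))
p=at(s,(200+357/4,140+357/4),.044)[:2]-AX; print(p,np.degrees(np.arctan2(p[1],p[0])),np.hypot(*p))
for a in (128,132,136): print(a,((proj(s,[[AX[0]+.108*np.cos(np.radians(a)),AX[1]+.108*np.sin(np.radians(a)),.044]])-[200,140])*4).round())
c=[[AX[0]+.095*np.cos(x),AX[1]+.095*np.sin(x),.045] for x in np.radians([90,180,135,0])]; print(((proj(s,c)-[200,140])*4).round())
"
```

```text
clock: 6.2
tool_pos: [0.5969, 0.0015, 0.0987]
eef_rot: [1.0, -0.001, 0.0, 0.0]
contact_force: [-0.3, -0.1, 0.2]
opening: 0.003
finger_force: 0.0
clock: 7.2
tool_pos: [0.5969, 0.0015, 0.0987]
[(7.2, 233, 46.0), (7.25, 226, 41.0), (7.3, 224, 47.0), (7.35, 220, 47.0), (7.4, 218, 39.0), (7.45, 186, 49.0), (7.5, 187, 62.0), (7.55, 188, 71.0), (7.6, 187, 81.0), (7.65, 186, 89.0), (7.7, 185, 95.0), (7.75, 186, 103.0), (7.8, 185, 112.0), (7.85, 181, 115.0), (7.9, 177, 123.0), (7.95, 174, 128.0), (8.0, 170, 128.0), (8.05, 167, 130.0), (8.1, 163, 128.0), (8.15, 159, 129.0), (8.2, 156, 128.0), (8.25, 152, 130.0), (8.3, 148, 129.0), (8.35, 144, 128.0)]
[-0.07238924  0.08368124] 130.86174913294394 0.11064697238500935
128 [[346. 355.]]
132 [[360. 353.]]
136 [[373. 351.]]
[[224. 323.]
 [460. 279.]
 [362. 334.]
 [164. 179.]]
```

View pics/s3.png

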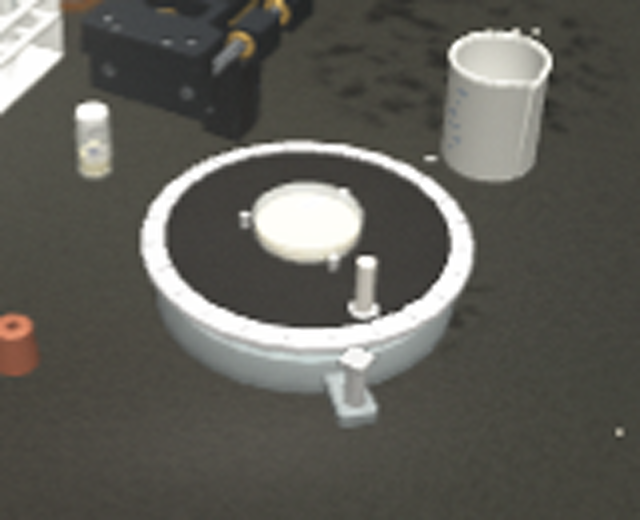

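```bash
python3 -m jog '[[[0,0,0,0,0,0],[0,0,0,0,0,0],[0,0,0,0,0,0],[0,0,0,0,0,0],[0,0,0,0,0,0],[0,0,0,0,0,0],[0,0,0,0,0,0],[0,0,0,0,0,0],[0,0,0,0,0,0],[0,0,0,0,0,0],[0,0,0,0,0,0],[0,0,0,0,0,0]]]'|head -1; python3 -m jog '[[[0,0,0,0,0,0],[0,0,0,0,0,0],[0,0,0,0,0,0],[0,0,0,0,0,0],[0,0,0,0,0,0],[0,0,0,0,0,0],[0,0,0.012,0,0,0],[0,0,0.012,0,0,0],[0,0,0.012,0,0,0],[0,0,0.012,0,0,0],[0,0,0,0,0,0],[0,0,0,0,0,0]]]'
python3 -c "
from h import *
print(track(24))"
```

```text
clock: 9.95
clock: 11.45
tool_pos: [0.5971, 0.0014, 0.0508]
eef_rot: [1.0, -0.001, 0.0, 0.0]
contact_force: [0.3, -0.6, -0.3]
opening: 0.008
finger_force: 0.0
[(11.45, 280, 89.0), (11.5, 276, 91.0), (11.55, 272, 88.0), (11.6, 268, 86.0), (11.65, 266, 88.0), (11.7, 262, 85.0), (11.75, 258, 79.0), (11.8, 255, 81.0), (11.85, 251, 76.0), (11.9, 248, 74.0), (11.95, 244, 68.0), (12.0, 240, 66.0), (12.05, 237, 61.0), (12.1, 234, 52.0), (12.15, 229, 43.0), (12.2, 224, 43.0), (12.25, 224, 46.0), (12.3, 220, 48.0), (12.35, 187, 54.0), (12.4, 186, 64.0), (12.45, 187, 73.0), (12.5, 187, 83.0), (12.55, 186, 95.0), (12.6, 186, 102.0)]
```

```bash
python3 -m jog '[[[0,0,0,0,0,0],[0,0,0,0,0,0],[0,0,0,0,0,0],[0,0,0,0,0,0],[0,0,0,0,0,0],[0,0,0,0,0,0],[0,0,0.007,0,0,0],[0,0,0,0,0,0],[0,0,0,0,0,0],[0,0,0,0,0,0]]]'
python3 -c "
from h import *
s=snap('scene')
f=s['frame'][140:270,200:360]; cv2.imwrite('pics/s4.png',cv2.cvtColor(cv2.resize(f,None,fx=4,fy=4,interpolation=2),cv2.COLOR_RGB2BGR))
for a in range(116,148,4): print(a,((proj(s,pinpts(np.radians(a),.048,.08,2))-[200,140])*4).round().tolist())
print(get_state()['contact_force'])"
```

```text
clock: 13.9
tool_pos: [0.5975, 0.0014, 0.0454]
eef_rot: [1.0, -0.001, 0.001, 0.0]
contact_force: [-2.6, -0.2, 16.2]
opening: 0.003
finger_force: 7.9
116 [[304.0, 309.0], [306.0, 262.0]]
120 [[313.0, 309.0], [316.0, 262.0]]
124 [[323.0, 308.0], [326.0, 262.0]]
128 [[333.0, 308.0], [336.0, 261.0]]
132 [[342.0, 307.0], [345.0, 260.0]]
136 [[352.0, 305.0], [355.0, 258.0]]
140 [[361.0, 303.0], [364.0, 256.0]]
144 [[370.0, 301.0], [373.0, 254.0]]
[-2.43200338  0.3844957  15.37628498]
```

View pics/s4.png

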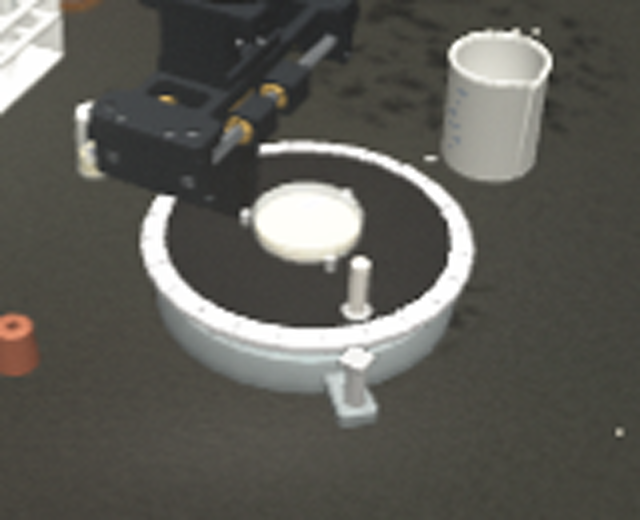

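The pin has stopped at about 138° (top at crop (360,262)) and the pointer is at about 131°. I'll drag the disc about 6 mm under the pressing finger.

```bash
python3 -m jog '[[[0,0.002,0,0,0,0],[0,0.002,0,0,0,0],[0,0.002,0,0,0,0],[0,0,0,0,0,0],[0,0,0,0,0,0],[0,0,0,0,0,0],[0,0,0,0,0,0]]]'
python3 -c "
from h import *
s=snap('scene')
f=s['frame'][140:270,200:360]; cv2.imwrite('pics/s5.png',cv2.cvtColor(cv2.resize(f,None,fx=4,fy=4,interpolation=2),cv2.COLOR_RGB2BGR))
g=cv2.cvtColor(s['frame'],cv2.COLOR_RGB2GRAY).astype(np.float32)
ths=np.arange(110,160,.5)
uv=proj(s,pinpts(np.radians(ths),.058,.076)).astype(np.float32)
sc=cv2.remap(cv2.GaussianBlur(g,(3,3),0),uv[:,0].reshape(-1,8),uv[:,1].reshape(-1,8),1).mean(1)
w=np.clip(sc-90,0,None);print(sc[::8].round(),(w*ths).sum()/w.sum())
"
```

```text
clock: 14.82
tool_pos: [0.5975, -0.0037, 0.0454]
eef_rot: [1.0, -0.001, 0.001, -0.001]
contact_force: [-2.4, 2.0, 16.4]
opening: 0.003
finger_force: 8.0
[ 67.  67.  67.  77.  81. 175. 182.  82.  65.  65.  64.  64.  64.] 132.16485381713449
```

View pics/s5.png

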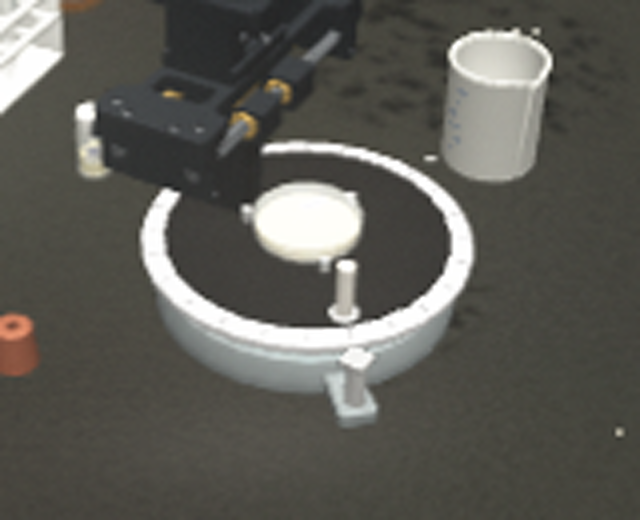

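The pin is now at 132.2°, in line with the pointer. I'll ease the press and check that it holds.

```bash
python3 -m jog '[[[0,0,-0.0005,0,0,0],[0,0,0,0,0,0],[0,0,0,0,0,0],[0,0,0,0,0,0],[0,0,0,0,0,0],[0,0,0,0,0,0],[0,0,0,0,0,0],[0,0,0,0,0,0]]]'
python3 -c "
from h import *
s=snap('scene')
g=cv2.cvtColor(s['frame'],cv2.COLOR_RGB2GRAY).astype(np.float32)
ths=np.arange(110,160,.5)
uv=proj(s,pinpts(np.radians(ths),.058,.076)).astype(np.float32)
sc=cv2.remap(cv2.GaussianBlur(g,(3,3),0),uv[:,0].reshape(-1,8),uv[:,1].reshape(-1,8),1).mean(1)
w=np.clip(sc-90,0,None);a=(w*ths).sum()/w.sum();f=get_state()['contact_force'][2];print(a,f)
if abs(a-131.5)<2 and f>3: print(finish_job())
"
```

```text
clock: 15.88
tool_pos: [0.5975, -0.0037, 0.0454]
eef_rot: [1.0, -0.001, 0.001, -0.0]
contact_force: [-1.5, 0.7, 11.7]
opening: 0.007
finger_force: 6.1
132.15181738205735 12.863153647109526
the job is handed in; nothing more can be done
None
```

I flicked the disc to about 1.4 rad/s and let it run untouched for over nine seconds. I braked it about 7° past the pointer, dragged it back under the fingertip to within about 1° (measured by camera), and handed the job in at 16 s with the fingertip pressing down at about 12 N; no verdict was returned.

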